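Set the clay birds out to dry

ROBOT

A 6-joint arm with a two-finger parallel gripper is mounted at the origin on the work surface. World frame = base frame: x ahead of the robot, y to its left, z up, the work surface at z = 0. Lengths are in mm, angles in rad, forces in N, time in s.
With the tool pointing down it reaches from about 350 to 875 mm from the base axis. Payload 4.2 kg.
Tool frame: the origin (TCP) lies at the very end of the fingers, on their centre line; the grasp point (between the pads) lies 19 mm behind it; z points along the fingers, y is the line along which they close (so a half turn about z gives the same grasp; the last joint's range is limited). The gripper opens to 85 mm and grips with 20 to 120 N. Pads are 22 mm wide; open, the fingers measure 114 mm over their backs; the gripper's body (76 mm by 85 mm) begins 54 mm behind the grasp point. The pads swing forward as they close: fully open they stand 13 mm farther back than shut.
Start: joints at [1.591, 0.385, 0.008, 0, -1.194, -0.259], TCP at [147.804, 607.251, 231.312] pointing down, gripper open.
Joint ranges: [-3.14, 3.14], [-1.21, 2.06], [-1.07, 1.41], [-3.16, 2.05], [-2.99, -0.16], [-3.1, 3.1]. Speed limits (rad/s): [2.79, 2.79, 3.14, 3.14, 3.14, 3.14].

INTERFACE

Orientations are given as a unit quaternion [x, y, z, w].
In Python, from bench import arm, optics gives the robot as it stands. The module is installed in compiled form; this text tells all that it offers.
- The arm moves only by the tool step_arm, never from a script. Its argument "motion" is a list of rows, each an object with "dr": the turn, a rotation vector about the tool's x, y, z in units of 8 degrees (1.0 is 8 degrees), a list of three; "slide": the shift along the tool's x, y, z in mm, a list of three; "jaw": the finger opening in mm, from 0 to 85.4. A call has exactly 8 rows; each row is the pose to reach, as a shift and turn from the pose commanded when the call began, along the tool's axes at that moment; what a row does not reach only later rows make up. A row lasts 1/8 s, in which the tool goes at most 62.5 mm and 10.7 degrees, less where a joint would pass 70% of its speed; a pose out of reach is approached as far as the arm can. A call with a gripper value outside its range is refused whole. The fingers move at their own pace and stop on an object; the grip force is fixed at half the most. Time passes only in rows, so rows that repeat a pose let the fingers close, or fill a call up. It gives the time, the measured TCP pose, the force, the opening and the grip force at its end, in the units of the state.
- arm.read_state(): the state, without advancing time (a new reading comes with each control period).
- optics.get_image(name): name is "side" or "top"; returns the picture (480x640x3 uint8, blue, green, red); there is no depth.
- optics.camera_info(name): a dict with "camera_matrix" (3x3 intrinsics, pixels), "k1" (the pictures are not rectified: a ray, as slopes to the right and down, at radius r is drawn at 1 + k1 r^2 times it, then the intrinsics apply), "view" (4x4, takes a point from world to camera coordinates). Camera axes: x right, y up, looking along -z (the intrinsics and any distortion apply to the point x, -y, -z); pixel columns grow to the right and rows downward; lengths in mm; the calibration is good to about 2 mm. A picture is of the moment at which its call begins. camera_info takes no time and is no camera call.
- arm.job_done(): hands the job in; it is judged then, once.
The state is a dict: "clock": time; "joints": joint angles; "joint_vel": joint speeds; "joint_efforts": joint torques, N m; "position": TCP position; "ee_rot": TCP orientation; "contact_force": force on the tool from outside, world axes, zero at the start; "wrist_torque": the same for the moment, N m; "gripper_width": finger opening in mm; "grasp_force": force on a finger pad.
Only numpy, scipy, OpenCV 4.12 (cv2) and the standard library are available. Lean on these libraries where they do the work, as an engineer would, in place of code of your own. Each camera call takes 0.05 s, during which the arm holds its last target. There are 200 camera calls.

TASK

Set the three clay birds out to dry, each standing upright in the middle of the white plaster disc of its own size rank: the largest bird on the largest disc first, then the medium bird on the medium disc, and last the smallest bird on the smallest disc. Lift each one over and set it down gently, without dropping it or tipping it over. Leave the two seated cats where they stand.

Things in the scene. Friction and masses are not known exactly. Their poses are not given: they have to be found in the camera images.
- bird_large: largest of three dark brown hard clay birds, loose, about 120 g: round belly 58 mm wide (from 21 to 35 mm up), body 58 mm high, flat foot 35 mm across. Ball head at +x (top 67 mm up, beak to x=46 mm), tail at -x (to -47 mm). Sides +y and -y are clear: pinch the belly there, 28 mm up. Origin: centre of the foot's underside; x to the beak, z up
- bird_medium: middle-sized of three dark brown hard clay birds, loose, about 70 g: round belly 46 mm wide (from 18 to 30 mm up), body 50 mm high, flat foot 28 mm across. Ball head at +x (top 57 mm up, beak to x=36 mm), tail at -x (to -37 mm). Sides +y and -y are clear: pinch the belly there, 24 mm up. Origin: centre of the foot's underside; x to the beak, z up
- bird_small: smallest of three dark brown hard clay birds, loose, about 40 g: round belly 34 mm wide (from 16 to 26 mm up), body 44 mm high, flat foot 20 mm across. Ball head at +x (top 49 mm up, beak to x=27 mm), tail at -x (to -28 mm). Sides +y and -y are clear: pinch the belly there, 21 mm up. Origin: centre of the foot's underside; x to the beak, z up
- disc_large: the largest of the three flat, round, white plaster drying discs: 124 mm across, 20 mm thick, fixed on the table. Origin: centre of its underside, on the table; z up; its upper face is 20 mm above the origin
- disc_medium: the medium-sized of the three flat, round, white plaster drying discs: 94 mm across, 20 mm thick, fixed on the table. Origin: centre of its underside, on the table; z up; its upper face is 20 mm above the origin
- disc_small: the smallest of the three flat, round, white plaster drying discs: 68 mm across, 20 mm thick, fixed on the table. Origin: centre of its underside, on the table; z up; its upper face is 20 mm above the origin
- cat_a: a seated cat of the same brown clay, loose, to be left alone: cone-shaped body 60 mm across the base, ball head with two pointed ears in the middle on top, 97 mm high, tail curled on the table. The two cats are alike. Origin: centre of its underside; x is where the face looks, z up
- cat_b: a seated cat of the same brown clay, loose, to be left alone: cone-shaped body 60 mm across the base, ball head with two pointed ears in the middle on top, 97 mm high, tail curled on the table. The two cats are alike. Origin: centre of its underside; x is where the face looks, z up
There are look-alikes about, which are no part of the job. Leave any orange look-alike of the bird_small alone.

How it is judged:
By the outcome, as a careful person would: the job done as asked, in the order asked, and still so for the second after the job is handed in, with the robot touching nothing.
It also fails if it takes over 88 s, if anything falls off the work surface, if the arm or the gripper's body presses on something with over 40 N, if the wrist force passes 120 N, or if a joint passes its speed limit or range.

## Working session

There is one attempt and no reset: what is moved stays moved. The work goes in short steps, Python scripts to look and compute and a tool call to move; the robot and the scene stay as the last step left them, time stands still between calls to the robot, and variables do not carry over. Pictures are saved under pics/ and viewed, at most 14 in all, crops included, and the job is handed in when it is done.

Besides the shell and the picture viewer there is one more tool, called after "Emit:" by a JSON object that holds its "api" and its "payload". step_arm: Moves the arm, as the interface text tells. Its arguments: {"type":"object","properties":{"motion":{"type":"array","items":{"type":"object","properties":{"dr":{"type":"array","items":{"type":"number"}},"slide":{"type":"array","items":{"type":"number"}},"jaw":{"type":"number"}}}}},"required":["motion"]}

```bash
mkdir -p pics; python3 - <<'E'
from bench import arm, optics
import cv2, numpy as np
for n in("top","side"):
    cv2.imwrite(f"pics/{n}0.png",optics.get_image(n)); i=optics.camera_info(n); print(n,i)
s=arm.read_state();print(s)
E
```

```text
top {'camera_matrix': array([[488.26510774,   0.        , 319.72085182],
       [  0.        , 488.26510774, 239.57046437],
       [  0.        ,   0.        ,   1.        ]]), 'k1': -0.12028892559583075, 'view': array([[ 3.58834668e-03, -9.99970997e-01,  6.71787937e-03,
        -6.08119020e+00],
       [ 9.98636223e-01,  3.93329856e-03,  5.20598071e-02,
        -4.95612121e+02],
       [-5.20847206e-02,  6.52190905e-03,  9.98621373e-01,
        -9.31197571e+02],
       [ 0.00000000e+00,  0.00000000e+00,  0.00000000e+00,
         1.00000000e+00]])}
side {'camera_matrix': array([[537.61178876,   0.        , 316.33913515],
       [  0.        , 537.61178876, 233.94452363],
       [  0.        ,   0.        ,   1.        ]]), 'k1': -0.11949109431694577, 'view': array([[ 8.99578705e-01, -4.36736195e-01, -4.43291877e-03,
        -4.61958271e+02],
       [ 3.03512022e-01,  6.17803917e-01,  7.25395598e-01,
        -1.74808120e+02],
       [-3.14067838e-01, -6.53895876e-01,  6.88317933e-01,
        -7.70358653e+02],
       [ 0.00000000e+00,  0.00000000e+00,  0.00000000e+00,
         1.00000000e+00]])}
{'clock': 0.1, 'joints': array([ 1.59055574e+00,  3.85486297e-01,  6.76231286e-03, -4.20244961e-04,
       -1.19400262e+00, -2.58575510e-01]), 'joint_vel': array([-5.61857042e-04, -3.14356369e-03,  2.45736182e-03,  2.88204839e-03,
       -7.02982122e-05,  5.16513129e-04]), 'joint_efforts': array([-5.55438601e-04, -3.93317091e+01,  1.88930064e+01,  4.19785559e+00,
       -2.57750966e-03,  5.84508825e-06]), 'position': array([147.72413705, 606.75572656, 230.32908631]), 'ee_rot': array([ 9.92869609e-01, -1.19201384e-01, -5.95363165e-05,  9.82901483e-04]), 'contact_force': array([-0.20878904,  0.3549885 , -0.35623455]), 'wrist_torque': array([ 0.02470817, -0.01243107,  0.012913  ]), 'grasp_force': 0.0, 'gripper_width': 85.24521169046145}
```

View pics/top0.png

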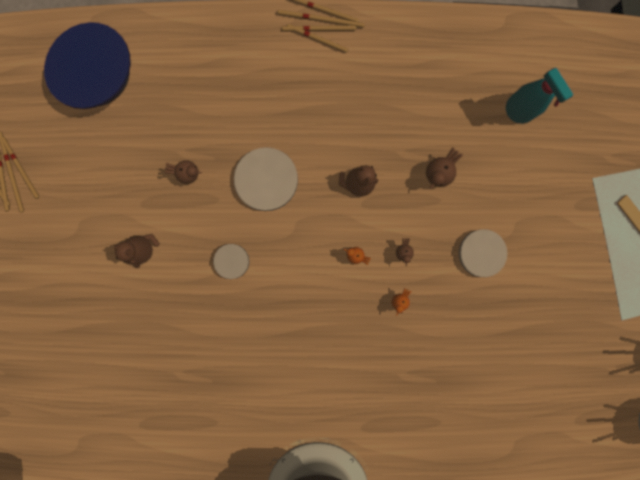

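View pics/side0.png

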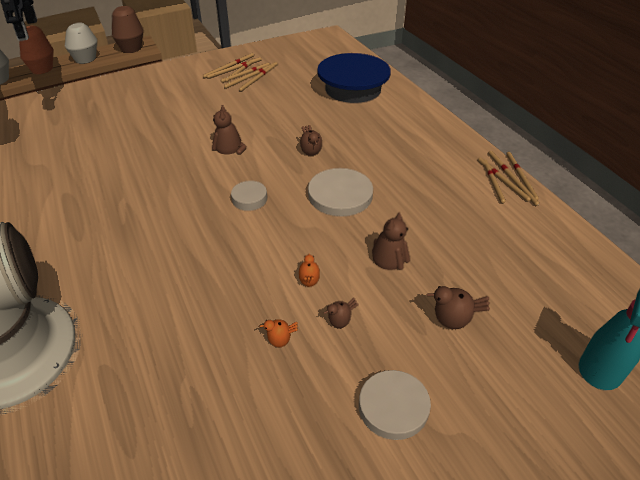

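The top view shows:
- **Brown birds:** large (441,171), medium (186,172), small (404,253).
- **Look-alikes:** orange birds (356,256) and (401,302), cats (362,180) and (133,250).
- **Discs:** large (265,179), medium (483,253), small (231,261).

By colour and tail shape the three brown birds are my targets. One close crop will check this and give the headings.

```bash
cat > h.py <<'E'
import numpy as np, cv2
from bench import arm, optics
from scipy.spatial.transform import Rotation as R
def proj(n,P):
    i=optics.camera_info(n); V=i["view"]; K=i["camera_matrix"]
    c=np.atleast_2d(P)@V[:3,:3].T+V[:3,3]; s=np.c_[c[:,0],-c[:,1]]/-c[:,2:]
    s=s*(1+i["k1"]*(s**2).sum(1,keepdims=True)); return s*[K[0,0],K[1,1]]+[K[0,2],K[1,2]]
def unproj(n,uv,z):
    i=optics.camera_info(n); V=i["view"]; K=i["camera_matrix"]
    d=np.array([i["k1"],0,0,0.]); s=cv2.undistortPoints(np.array(uv,float).reshape(-1,1,2),K,d)[:,0]
    r=np.c_[s[:,0],-s[:,1],-np.ones(len(s))]@V[:3,:3]; o=-V[:3,:3].T@V[:3,3]
    return o+r*((z-o[2])/r[:,2])[:,None]
def crop(n,c,h,k=8,im=None):
    im=optics.get_image(n) if im is None else im
    x,y=int(c[0]),int(c[1]); return cv2.resize(im[y-h:y+h,x-h:x+h],None,fx=k,fy=k,interpolation=cv2.INTER_CUBIC)
E
python3 - <<'E'
from h import *
t=cv2.imread("pics/top0.png"); s=cv2.imread("pics/side0.png")
T=[(441,171),(186,172),(404,253)]; S=[(460,307),(312,142),(341,313)]
def g(im,c,n):
    o=crop(n,c,32,4,im)
    for k in range(0,64,8): cv2.putText(o,str(c[0]-32+k),(k*4,8),0,.3,(255,255,255)); cv2.putText(o,str(c[1]-32+k),(0,k*4+4),0,.3,(255,255,255))
    return np.clip(o*1.6,0,255).astype('uint8')
cv2.imwrite("pics/m.png",np.vstack([np.hstack([g(t,c,"top") for c in T]),np.hstack([g(s,c,"side") for c in S])]))
# discs
hsv=cv2.cvtColor(t,cv2.COLOR_BGR2HSV); m=((hsv[...,1]<75)&(hsv[...,2]>90)).astype('uint8')
n,l,st,ce=cv2.connectedComponentsWithStats(m)
for i in range(1,n):
    if 400<st[i,4]<6000: print(st[i],ce[i],unproj("top",ce[i],20).round(1))
print(s.shape)
E
```

```text
[  0   0 164  12 884] [52.38800905  3.239819  ] [[995.8 565.6  20. ]]
[434   0 143   7 557] [526.50089767   1.99281867] [[ 995.6 -435.8   20. ]]
[ 593  169   47  151 4337] [621.44062716 236.75997233] [[ 503.4 -617.2   20. ]]
[ 280  443   86   37 1538] [328.43758127 459.78478544] [[ 71.1 -22.5  20. ]]
(480, 640, 3)
```

View pics/m.png

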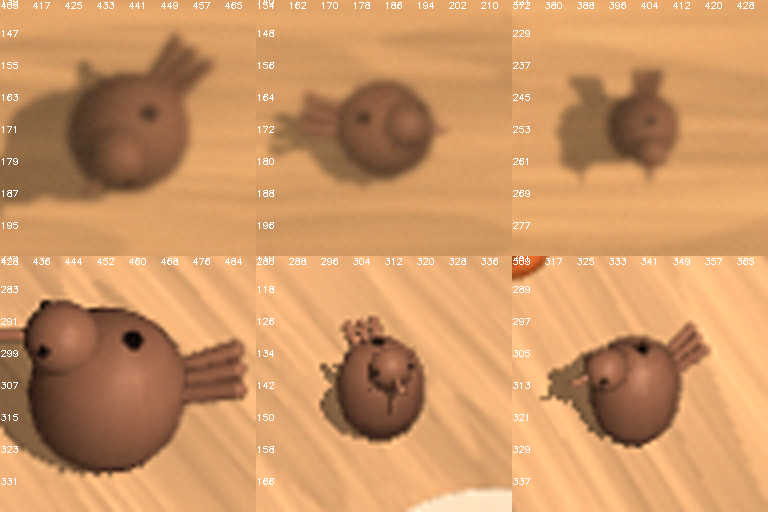

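The crop confirms all three: brown, round-bellied birds with a head, a beak and a fan tail. In the top view:
- **Large:** belly (441.2,171.8), tail tip (457.8,152), beak (431,186).
- **Medium:** belly (186.4,172.5), tail (166.3,168.3), beak (201.5,172.5).
- **Small:** belly (405,253.3), tail (406,239), beak (406.3,266.3).

```bash
python3 - <<'E'
from h import *
t=cv2.imread("pics/top0.png"); hsv=cv2.cvtColor(t,cv2.COLOR_BGR2HSV).astype(int)
print(hsv[179,265],hsv[253,483],hsv[261,231],hsv[215,310])
for c,r,D in(((265,179),45,124),((483,253),36,94),((231,261),30,68)):
    sub=hsv[c[1]-r:c[1]+r,c[0]-r:c[0]+r]; m=(abs(sub-hsv[c[1],c[0]])[...,1]<35).astype('uint8')
    n,l,st,ce=cv2.connectedComponentsWithStats(m); k=l[r,r]
    cs,_=cv2.findContours((l==k).astype('uint8'),0,2); e=cv2.fitEllipse(cv2.convexHull(max(cs,key=len)))
    p=np.array(e[0])+np.array(c)-r; print("disc",D,p,e[1],unproj("top",p,20).round(1),"side",proj("side",unproj("top",p,20)).round(1))
from scipy.optimize import least_squares
B={"L":((441.2,171.8),(457.8,152),(431,186),(489,303.5),28,46,-47,52),
   "M":((186.4,172.5),(166.3,168.3),(201.5,172.5),None,24,36,-37,44),
   "S":((405,253.3),(406,239),(406.3,266.3),(341-32+49,313-32+20),21,27,-28,38)}
for k,(c,tl,bk,ts,zb,xb,xt,zh) in B.items():
    def P(q): 
        a=np.array([np.cos(q[2]),np.sin(q[2])])
        return np.array([[*q[:2],zb],[*(q[:2]+a*xt),q[3]],[*(q[:2]+a*xb),zh]])
    def f(q):
        p=proj("top",P(q)); r=[p[0]-c,p[1]-tl,p[2]-bk]
        if ts is not None: r.append((proj("side",P(q)[1:2])[0]-ts)*.5)
        return np.r_[np.concatenate(r),(q[3]-zh*.75)*.05]
    x0=unproj("top",c,zb)[0]
    sols=[least_squares(f,[*x0[:2],y,zh*.7]) for y in np.arange(-3,3,1)]
    s=min(sols,key=lambda s:s.cost); print(k,s.x.round(2),"res",s.fun.round(1), "side belly",proj("side",P(s.x)[:1]).round(1))
E
```

```text
[ 18  79 148] [ 17  77 146] [ 16  77 139] [ 14 134 139]
disc 124 [265.10514832 178.69700623] (63.97444152832031, 65.27347564697266) [[612.9 102.   20. ]] side [[340. 187.]]
disc 94 [482.56085587 252.88190079] (48.42813491821289, 49.221736907958984) [[ 470.6 -321.4   20. ]] side [[393.9 398.9]]
disc 68 [230.53499222 260.94608688] (35.621337890625, 36.66571044921875) [[453.5 167.   20. ]] side [[248.8 191.1]]
L [ 628.26 -239.24    2.47   46.4 ] res [-0.  -0.4  0.4 -1.3 -1.2  1.7  0.6  1.3  0.4] side belly [[455.8 308.9]]
M [625.37 255.92  -1.72  34.33] res [-0.2 -0.4 -0.1  0.2  0.3  0.2  0.1] side belly [[310.9 142.6]]
S [ 469.97 -167.81   -3.14   37.95] res [-0.3 -0.3  0.2 -1.   0.1  0.8 -0.8  0.3  0.5] side belly [[339.3 315.4]]
```

```bash
cat >> h.py <<'E'
def plan(x,y,z,yaw):
    """slide and dr (tool axes) from measured pose to tool-down pose with tool x at yaw (mod pi not applied)"""
    s=arm.read_state(); r=R.from_quat(s["ee_rot"]); 
    T=R.from_matrix(np.c_[[np.cos(yaw),np.sin(yaw),0],[np.sin(yaw),-np.cos(yaw),0],[0,0,-1]])
    print("slide",r.inv().apply(np.array([x,y,z])-s["position"]).round(1),"dr",np.degrees((r.inv()*T).as_rotvec()/8).round(2),
      "pos",s["position"].round(1),"t",s["clock"],"w",s["gripper_width"].round(1),"F",s["contact_force"].round(1),"grip",np.round(s["grasp_force"],1),"j6",s["joints"][[0,5]].round(2))
E
python3 -c "
from h import *
plan(628,-239,190,-.67)"
```

```text
Traceback (most recent call last):
  File "h.py", line 21, in plan
    "pos",s["position"].round(1),"t",s["clock"],"w",s["gripper_width"].round(1),"F",s["contact_force"].round(1),"grip",np.round(s["grasp_force"],1),"j6",s["joints"][[0,5]].round(2))
                                                    ^^^^^^^^^^^^^^^^^^^^^^^^
AttributeError: 'float' object has no attribute 'round'
```

```bash
sed -i 's/s\["gripper_width"\].round(1)/round(s["gripper_width"],1)/' h.py
python3 -c "
from h import *
plan(628,-239,190,-.67)"
```

```text
slide [666.8 708.   41.8] dr [ 0.01 -0.    3.09] pos [147.7 606.8 230.3] t 0.1 w 85.2 F [-0.2  0.4 -0.4] grip 0.0 j6 [ 1.59 -0.26]
```

Emit:
{"api": "step_arm", "payload": {"motion": [{"slide": [30,32,0],"dr": [0,0,0.2],"jaw": 85},{"slide": [70,74,0],"dr": [0,0,0.4],"jaw": 85},{"slide": [112,119,0],"dr": [0,0,0.6],"jaw": 85},{"slide": [154,164,0],"dr": [0,0,0.9],"jaw": 85},{"slide": [196,208,0],"dr": [0,0,1.2],"jaw": 85},{"slide": [238,253,0],"dr": [0,0,1.5],"jaw": 85},{"slide": [280,297,0],"dr": [0,0,1.8],"jaw": 85},{"slide": [320,340,0],"dr": [0,0,2.1],"jaw": 85}]}}

```text
clock: 1.1
position: [378.7, 199.3, 231.3]
ee_rot: [0.965, -0.263, 0.0, -0.0]
contact_force: [0.9, 0.6, 0.0]
gripper_width: 85.0
grasp_force: 0.0
```

```bash
python3 -c "
from h import *
plan(628,-239,190,-.67)"
```

```text
slide [437.4 250.8  41.2] dr [-0.    0.    0.98] pos [378.7 199.3 231.3] t 1.1 w 85.0 F [0.9 0.6 0. ] grip 0.0 j6 [0.87 0.17]
```

Emit:
{"api": "step_arm", "payload": {"motion": [{"slide": [50,29,0],"dr": [0,0,0.2],"jaw": 85},{"slide": [104,60,0],"dr": [0,0,0.4],"jaw": 85},{"slide": [158,90,0],"dr": [0,0,0.6],"jaw": 85},{"slide": [212,121,0],"dr": [0,0,0.8],"jaw": 85},{"slide": [266,152,0],"dr": [0,0,1.0],"jaw": 85},{"slide": [320,183,0],"dr": [0,0,1.0],"jaw": 85},{"slide": [374,214,0],"dr": [0,0,1.0],"jaw": 85},{"slide": [420,240,10],"dr": [0,0,1.0],"jaw": 85}]}}

```text
clock: 2.1
position: [619.6, -221.0, 221.3]
ee_rot: [0.944, -0.33, 0.001, -0.0]
contact_force: [1.1, -0.7, -0.6]
gripper_width: 85.0
grasp_force: 0.0
```

```bash
python3 -c "
from h import *
plan(628,-239,110,-.67)"
```

```text
slide [ 17.7   8.9 111.3] dr [-0.   -0.01 -0.02] pos [ 619.6 -221.   221.3] t 2.1 w 85.0 F [ 1.1 -0.7 -0.6] grip 0.0 j6 [-0.1  1. ]
```

Emit:
{"api": "step_arm", "payload": {"motion": [{"slide": [6,3,20],"dr": [0,0,0],"jaw": 85},{"slide": [12,6,45],"dr": [0,0,0],"jaw": 85},{"slide": [17.7,9,75],"dr": [0,0,0],"jaw": 85},{"slide": [17.7,9,100],"dr": [0,0,0],"jaw": 85},{"slide": [17.7,9,125],"dr": [0,0,0],"jaw": 85},{"slide": [17.7,9,140],"dr": [0,0,0],"jaw": 85},{"slide": [17.7,9,146],"dr": [0,0,0],"jaw": 85},{"slide": [17.7,9,146],"dr": [0,0,0],"jaw": 85}]}}

```text
clock: 3.1
position: [626.9, -236.8, 75.5]
ee_rot: [0.944, -0.329, 0.0, 0.0]
contact_force: [0.0, 0.3, -0.4]
gripper_width: 85.3
grasp_force: 0.0
```

```bash
python3 -c "
from h import *
a=crop('side',(456,290),64,4);b=crop('top',(441,171),64,4)
cv2.imwrite('pics/g1.png',np.clip(np.hstack([a[:,:400],b[:,56:456]])*1.5,0,255).astype('uint8'))
plan(628,-239,6,-.67)"
```

```text
slide [ 1.7  1.4 70.4] dr [-0.01 -0.01 -0.01] pos [ 627.4 -236.9   76.4] t 3.2 w 84.9 F [ 0.4 -0.3  0.6] grip 0.0 j6 [-0.12  1.02]
```

View pics/g1.png

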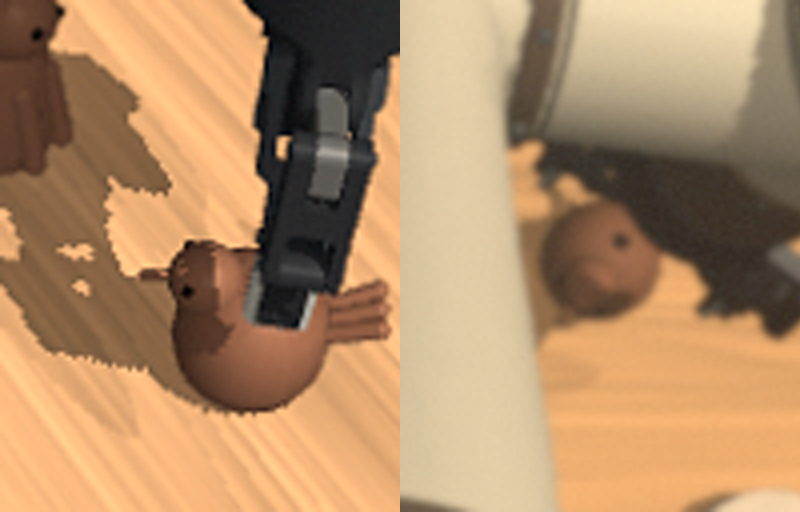

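The side crop has the near finger just in front of the bird, about where it should be, and the bird is undisturbed. I'll descend and grip.

Emit:
{"api": "step_arm", "payload": {"motion": [{"slide": [1.5,1.5,10],"dr": [0,0,0],"jaw": 85},{"slide": [1.5,1.5,25],"dr": [0,0,0],"jaw": 85},{"slide": [1.5,1.5,40],"dr": [0,0,0],"jaw": 85},{"slide": [1.5,1.5,55],"dr": [0,0,0],"jaw": 85},{"slide": [1.5,1.5,65],"dr": [0,0,0],"jaw": 85},{"slide": [1.5,1.5,70],"dr": [0,0,0],"jaw": 85},{"slide": [1.5,1.5,70],"dr": [0,0,0],"jaw": 85},{"slide": [1.5,1.5,70],"dr": [0,0,0],"jaw": 75}]}}

```text
clock: 4.2
position: [627.5, -238.9, 5.9]
ee_rot: [0.944, -0.329, 0.001, -0.0]
contact_force: [-0.2, 0.6, -0.5]
gripper_width: 75.1
grasp_force: 0.0
```

Emit:
{"api": "step_arm", "payload": {"motion": [{"slide": [0,0,0],"dr": [0,0,0],"jaw": 70},{"slide": [0,0,0],"dr": [0,0,0],"jaw": 66},{"slide": [0,0,0],"dr": [0,0,0],"jaw": 62},{"slide": [0,0,0],"dr": [0,0,0],"jaw": 60},{"slide": [0,0,0],"dr": [0,0,0],"jaw": 57},{"slide": [0,0,0],"dr": [0,0,0],"jaw": 53},{"slide": [0,0,0],"dr": [0,0,0],"jaw": 50},{"slide": [0,0,0],"dr": [0,0,0],"jaw": 50}]}}

```text
clock: 5.2
position: [627.5, -238.9, 6.1]
ee_rot: [0.944, -0.329, 0.001, -0.0]
contact_force: [0.0, 1.7, 5.4]
gripper_width: 56.0
grasp_force: 63.5
```

```bash
python3 -c "
from h import *
plan(613,102,160,-.67)"
```

```text
slide [-223.2 -258.  -154.1] dr [-0.   -0.01 -0.01] pos [ 627.5 -238.9    6.1] t 5.2 w 56.0 F [0.  1.7 5.4] grip 63.5 j6 [-0.12  1.02]
```

Emit:
{"api": "step_arm", "payload": {"motion": [{"slide": [0,0,-4],"dr": [0,0,0],"jaw": 50},{"slide": [0,0,-12],"dr": [0,0,0],"jaw": 50},{"slide": [0,0,-28],"dr": [0,0,0],"jaw": 50},{"slide": [0,0,-50],"dr": [0,0,0],"jaw": 50},{"slide": [0,0,-75],"dr": [0,0,0],"jaw": 50},{"slide": [0,0,-100],"dr": [0,0,0],"jaw": 50},{"slide": [0,0,-122],"dr": [0,0,0],"jaw": 50},{"slide": [0,0,-134],"dr": [0,0,0],"jaw": 50}]}}

```text
clock: 6.2
position: [627.6, -239.0, 141.7]
ee_rot: [0.944, -0.33, 0.002, -0.0]
contact_force: [-0.0, 0.0, -1.5]
gripper_width: 56.1
grasp_force: 63.8
```

```bash
python3 -c "
from h import *
p=arm.read_state()['position']; c=proj('side',p)[0]; print(c)
a=crop('side',c,50,6)
cv2.imwrite('pics/g2.png',np.clip(a*1.5,0,255).astype('uint8'))
plan(613,102,140,-.67)"
```

```text
[470.19838837 255.72150409]
slide [-224.1 -257.8    2.3] dr [-0.01 -0.03 -0.01] pos [ 628.1 -239.2  142.8] t 6.25 w 56.1 F [0.3 0.  0. ] grip 63.8 j6 [-0.12  1.02]
```

View pics/g2.png

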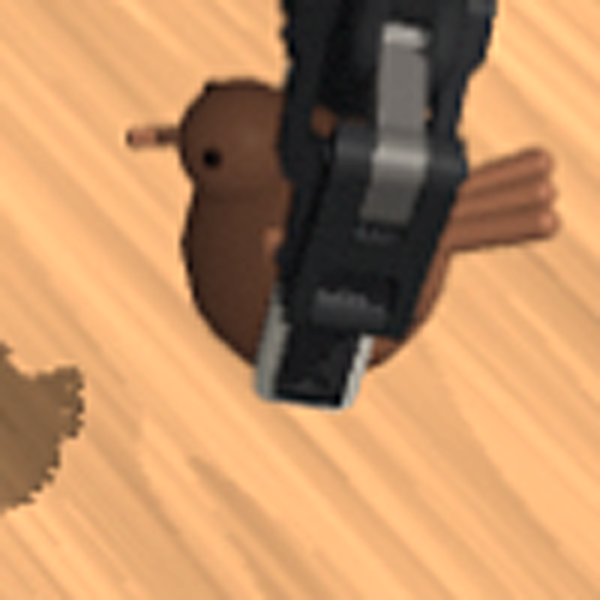

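The large bird hangs upright in the grip, with the finger at (320,330) in the crop on the belly. I'll carry it to the large disc.

Emit:
{"api": "step_arm", "payload": {"motion": [{"slide": [-8,-9,0],"dr": [0,0,0],"jaw": 50},{"slide": [-30,-34,0],"dr": [0,0,0],"jaw": 50},{"slide": [-65,-75,0],"dr": [0,0,0],"jaw": 50},{"slide": [-103,-119,0],"dr": [0,0,0],"jaw": 50},{"slide": [-141,-163,0],"dr": [0,0,0],"jaw": 50},{"slide": [-178,-205,0],"dr": [0,0,0],"jaw": 50},{"slide": [-208,-240,0],"dr": [0,0,0],"jaw": 50},{"slide": [-224,-258,0],"dr": [0,0,0],"jaw": 50}]}}

```text
clock: 7.25
position: [610.8, 105.5, 137.9]
ee_rot: [0.945, -0.328, -0.001, 0.001]
contact_force: [0.5, 0.1, -0.3]
gripper_width: 56.3
grasp_force: 63.9
```

```bash
python3 -c "
from h import *
plan(612.5,102,27,-.67)"
```

```text
slide [  3.7   1.5 110.9] dr [0.01 0.01 0.01] pos [610.8 105.5 137.9] t 7.25 w 56.3 F [ 0.5  0.1 -0.3] grip 63.9 j6 [0.43 0.47]
```

Emit:
{"api": "step_arm", "payload": {"motion": [{"slide": [0,0,8],"dr": [0,0,0],"jaw": 50},{"slide": [0,0,22],"dr": [0,0,0],"jaw": 50},{"slide": [0,0,40],"dr": [0,0,0],"jaw": 50},{"slide": [0,0,58],"dr": [0,0,0],"jaw": 50},{"slide": [0,0,76],"dr": [0,0,0],"jaw": 50},{"slide": [0,0,90],"dr": [0,0,0],"jaw": 50},{"slide": [0,0,96],"dr": [0,0,0],"jaw": 50},{"slide": [0,0,96],"dr": [0,0,0],"jaw": 50}]}}

```text
clock: 8.25
position: [612.1, 102.1, 42.8]
ee_rot: [0.944, -0.33, -0.0, 0.0]
contact_force: [-0.0, 1.1, -0.8]
gripper_width: 56.3
grasp_force: 63.9
```

```bash
python3 -c "
from h import *
a=crop('side',(340,175),50,6);cv2.imwrite('pics/g3.png',np.clip(a*1.5,0,255).astype('uint8'))
plan(612.5,102,27,-.67)"
```

```text
slide [ 0.2  0.3 16.5] dr [-0.   -0.   -0.01] pos [612.5 102.4  43.5] t 8.3 w 56.2 F [-0.3  0.2 -1.6] grip 63.9 j6 [0.43 0.47]
```

View pics/g3.png

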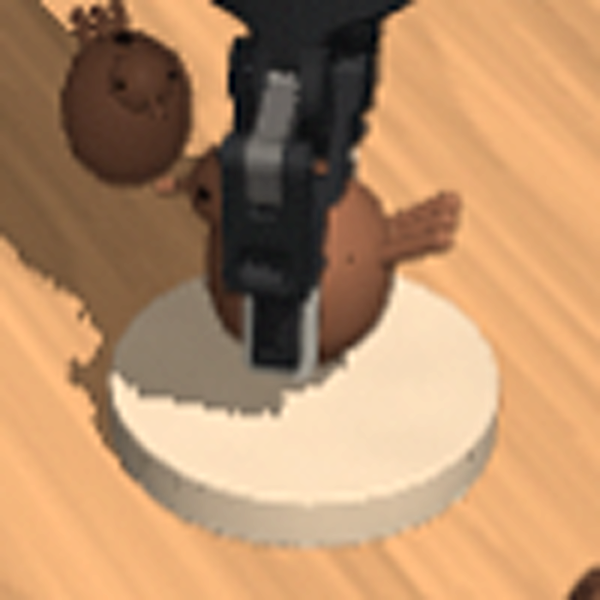

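The bird is upright above the disc centre. Lowering it gently.

Emit:
{"api": "step_arm", "payload": {"motion": [{"slide": [0.2,0.3,4],"dr": [0,0,0],"jaw": 50},{"slide": [0.2,0.3,8],"dr": [0,0,0],"jaw": 50},{"slide": [0.2,0.3,11],"dr": [0,0,0],"jaw": 50},{"slide": [0.2,0.3,13],"dr": [0,0,0],"jaw": 50},{"slide": [0.2,0.3,14.5],"dr": [0,0,0],"jaw": 50},{"slide": [0.2,0.3,15.5],"dr": [0,0,0],"jaw": 50},{"slide": [0.2,0.3,16.5],"dr": [0,0,0],"jaw": 50},{"slide": [0.2,0.3,16.5],"dr": [0,0,0],"jaw": 50}]}}

```text
clock: 9.3
position: [612.2, 102.1, 26.8]
ee_rot: [0.944, -0.33, -0.0, 0.0]
contact_force: [0.7, -0.6, -2.0]
gripper_width: 56.0
grasp_force: 63.9
```

Emit:
{"api": "step_arm", "payload": {"motion": [{"slide": [0,0,0.4],"dr": [0,0,0],"jaw": 50},{"slide": [0,0,0.8],"dr": [0,0,0],"jaw": 50},{"slide": [0,0,0.8],"dr": [0,0,0],"jaw": 50},{"slide": [0,0,0.8],"dr": [0,0,0],"jaw": 59},{"slide": [0,0,0.8],"dr": [0,0,0],"jaw": 62},{"slide": [0,0,0.8],"dr": [0,0,0],"jaw": 68},{"slide": [0,0,0.8],"dr": [0,0,0],"jaw": 76},{"slide": [0,0,0.8],"dr": [0,0,0],"jaw": 85}]}}

```text
clock: 10.3
position: [612.2, 102.2, 26.1]
ee_rot: [0.944, -0.33, 0.0, -0.0]
contact_force: [-0.1, 0.5, 0.3]
gripper_width: 85.0
grasp_force: 0.0
```

Emit:
{"api": "step_arm", "payload": {"motion": [{"slide": [0,0,0],"dr": [0,0,0],"jaw": 85},{"slide": [0,0,-4],"dr": [0,0,0],"jaw": 85},{"slide": [0,0,-14],"dr": [0,0,0],"jaw": 85},{"slide": [0,0,-34],"dr": [0,0,0],"jaw": 85},{"slide": [0,0,-64],"dr": [0,0,0],"jaw": 85},{"slide": [0,0,-94],"dr": [0,0,0],"jaw": 85},{"slide": [0,0,-124],"dr": [0,0,0],"jaw": 85},{"slide": [0,0,-144],"dr": [0,0,0],"jaw": 85}]}}

```text
clock: 11.3
position: [612.7, 102.3, 172.8]
ee_rot: [0.944, -0.329, 0.001, -0.001]
contact_force: [0.4, -0.9, -0.7]
gripper_width: 84.4
grasp_force: 0.0
```

```bash
python3 -c "
from h import *
a=crop('side',(340,175),50,4);b=crop('side',(312,142),50,4)
cv2.imwrite('pics/g4.png',np.clip(np.hstack([a,b])*1.5,0,255).astype('uint8'))
plan(625.4,255.9,90,-1.72)"
```

```text
slide [ -86.5 -126.8   84.2] dr [-0.05 -0.    7.51] pos [613.8 102.6 173.8] t 11.4 w 85.2 F [0.8 0.6 0.1] grip 0.0 j6 [0.43 0.47]
```

View pics/g4.png

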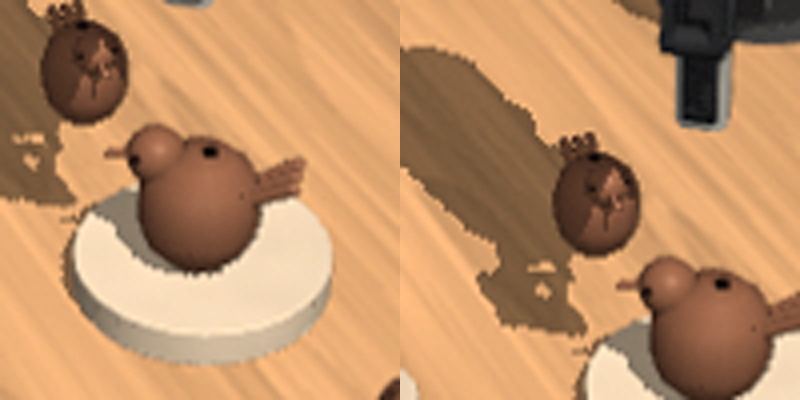

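The large bird stands upright in the middle of its disc, with its foot at (198,265) and the disc centre about (202,262) in the crop. The medium bird is next.

Emit:
{"api": "step_arm", "payload": {"motion": [{"slide": [-10,-15,0],"dr": [0,0,0.9],"jaw": 85},{"slide": [-25,-36,0],"dr": [0,0,1.9],"jaw": 85},{"slide": [-40,-58,0],"dr": [0,0,3.0],"jaw": 85},{"slide": [-55,-80,10],"dr": [0,0,4.1],"jaw": 85},{"slide": [-70,-102,25],"dr": [0,0,5.2],"jaw": 80},{"slide": [-80,-117,45],"dr": [0,0,6.3],"jaw": 75},{"slide": [-86.5,-127,65],"dr": [0,0,7.2],"jaw": 75},{"slide": [-86.5,-127,84],"dr": [0,0,7.5],"jaw": 75}]}}

```text
clock: 12.4
position: [622.8, 256.1, 84.1]
ee_rot: [-0.653, 0.758, 0.0, -0.001]
contact_force: [-1.1, 0.2, 0.5]
gripper_width: 75.2
grasp_force: 0.0
```

```bash
python3 -c "
from h import *
im=optics.get_image('side'); a=crop('side',(312,142),50,5,im);
cv2.imwrite('pics/g5.png',np.clip(a*1.5,0,255).astype('uint8'))
plan(625.4,255.9,3,-1.72)"
```

```text
slide [-2.  -4.6 78. ] dr [ 0.04 -0.03 -0.01] pos [621.1 254.9  81.1] t 12.45 w 75.2 F [-0.4 -0.2 -1.9] grip 0.0 j6 [ 0.63 -0.78]
```

View pics/g5.png

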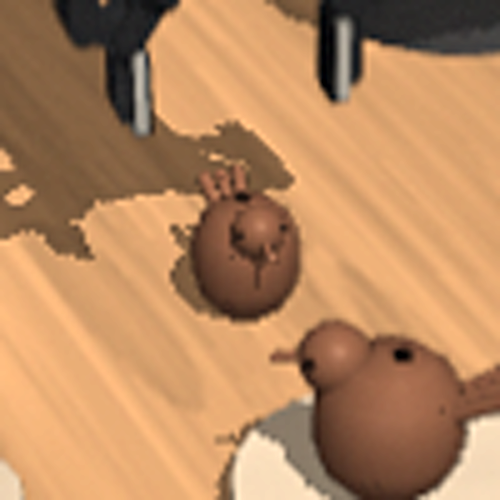

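The fingers sit on either side of the medium bird, which is untouched. I'll let the arm settle, then correct.

Emit:
{"api": "step_arm", "payload": {"motion": [{"slide": [0,0,2],"dr": [0,0,0],"jaw": 75},{"slide": [0,0,5],"dr": [0,0,0],"jaw": 75},{"slide": [0,0,8],"dr": [0,0,0],"jaw": 75},{"slide": [0,0,10],"dr": [0,0,0],"jaw": 75},{"slide": [0,0,10],"dr": [0,0,0],"jaw": 75},{"slide": [0,0,10],"dr": [0,0,0],"jaw": 75},{"slide": [0,0,10],"dr": [0,0,0],"jaw": 75},{"slide": [0,0,10],"dr": [0,0,0],"jaw": 75}]}}

```text
clock: 13.45
position: [623.5, 255.4, 76.1]
ee_rot: [-0.653, 0.757, -0.0, 0.0]
contact_force: [-1.0, -0.0, 0.4]
gripper_width: 74.8
grasp_force: 0.0
```

```bash
python3 -c "
from h import *
plan(625.4,255.9,3,-1.72)"
```

```text
slide [-0.8 -1.7 73.1] dr [-0.    0.    0.01] pos [623.5 255.4  76.1] t 13.45 w 74.8 F [-1.  -0.   0.4] grip 0.0 j6 [ 0.63 -0.78]
```

Emit:
{"api": "step_arm", "payload": {"motion": [{"slide": [-0.8,-1.7,12],"dr": [0,0,0],"jaw": 75},{"slide": [-0.8,-1.7,28],"dr": [0,0,0],"jaw": 75},{"slide": [-0.8,-1.7,44],"dr": [0,0,0],"jaw": 75},{"slide": [-0.8,-1.7,58],"dr": [0,0,0],"jaw": 75},{"slide": [-0.8,-1.7,67],"dr": [0,0,0],"jaw": 75},{"slide": [-0.8,-1.7,71.5],"dr": [0,0,0],"jaw": 75},{"slide": [-0.8,-1.7,72],"dr": [0,0,0],"jaw": 75},{"slide": [-0.8,-1.7,72],"dr": [0,0,0],"jaw": 68}]}}

```text
clock: 14.45
position: [625.7, 256.1, 4.6]
ee_rot: [-0.653, 0.757, -0.0, 0.001]
contact_force: [0.7, -0.1, 0.2]
gripper_width: 68.4
grasp_force: 0.0
```

Emit:
{"api": "step_arm", "payload": {"motion": [{"slide": [0,0,0],"dr": [0,0,0],"jaw": 60},{"slide": [0,0,0],"dr": [0,0,0],"jaw": 55},{"slide": [0,0,0],"dr": [0,0,0],"jaw": 51},{"slide": [0,0,0],"dr": [0,0,0],"jaw": 48},{"slide": [0,0,0],"dr": [0,0,0],"jaw": 45},{"slide": [0,0,0],"dr": [0,0,0],"jaw": 41},{"slide": [0,0,0],"dr": [0,0,0],"jaw": 38},{"slide": [0,0,0],"dr": [0,0,0],"jaw": 38}]}}

```text
clock: 15.45
position: [625.6, 256.1, 4.7]
ee_rot: [-0.653, 0.757, -0.0, 0.0]
contact_force: [-0.7, -0.4, 5.3]
gripper_width: 44.2
grasp_force: 60.6
```

Emit:
{"api": "step_arm", "payload": {"motion": [{"slide": [0,0,-4],"dr": [0,0,0],"jaw": 38},{"slide": [0,0,-12],"dr": [0,0,0],"jaw": 38},{"slide": [0,0,-28],"dr": [0,0,0],"jaw": 38},{"slide": [0,0,-52],"dr": [0,0,0],"jaw": 38},{"slide": [0,0,-82],"dr": [0,0,0],"jaw": 38},{"slide": [0,0,-112],"dr": [0,0,0],"jaw": 38},{"slide": [0,0,-138],"dr": [0,0,0],"jaw": 38},{"slide": [0,0,-150],"dr": [0,0,0],"jaw": 38}]}}

```text
clock: 16.45
position: [626.0, 256.4, 156.9]
ee_rot: [-0.653, 0.757, -0.0, 0.002]
contact_force: [0.2, -0.2, -0.4]
gripper_width: 43.7
grasp_force: 61.1
```

```bash
python3 -c "
from h import *
p=arm.read_state()['position']; c=proj('side',p)[0]; print(c)
a=crop('side',c,50,5)
cv2.imwrite('pics/g6.png',np.clip(a*1.5,0,255).astype('uint8'))
plan(470.6,-321.4,154,-1.72)"
```

```text
[310.37610163  84.86666656]
slide [594.5  69.    1.5] dr [-0.03  0.02  0.01] pos [626.3 256.5 157.7] t 16.5 w 44.0 F [ 0.  -0.1  0.1] grip 61.1 j6 [ 0.63 -0.78]
```

View pics/g6.png

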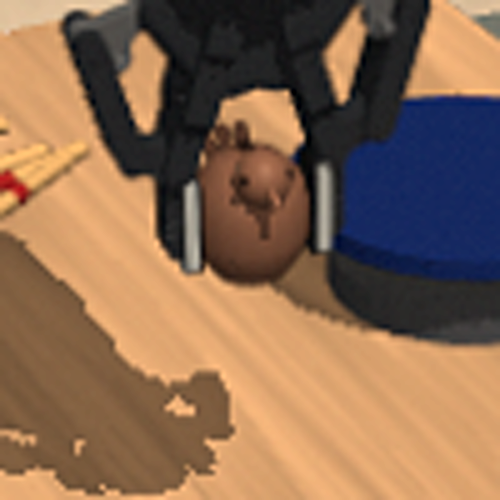

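The medium bird is held upright between the pads. Carrying it to the medium disc.

Emit:
{"api": "step_arm", "payload": {"motion": [{"slide": [10,1.1,0],"dr": [0,0,0],"jaw": 38},{"slide": [35,4,0],"dr": [0,0,0],"jaw": 38},{"slide": [75,8.6,0],"dr": [0,0,0],"jaw": 38},{"slide": [122,14,0],"dr": [0,0,0],"jaw": 38},{"slide": [172,20,0],"dr": [0,0,0],"jaw": 38},{"slide": [222,26,0],"dr": [0,0,0],"jaw": 38},{"slide": [272,31.5,0],"dr": [0,0,0],"jaw": 38},{"slide": [322,37.3,0],"dr": [0,0,0],"jaw": 38}]}}

```text
clock: 17.5
position: [538.9, -59.0, 152.6]
ee_rot: [-0.653, 0.758, 0.001, -0.001]
contact_force: [0.7, -0.3, -0.1]
gripper_width: 44.1
grasp_force: 61.1
```

Emit:
{"api": "step_arm", "payload": {"motion": [{"slide": [50,5.8,0],"dr": [0,0,0],"jaw": 38},{"slide": [98,11.4,0],"dr": [0,0,0],"jaw": 38},{"slide": [145,16.8,0],"dr": [0,0,0],"jaw": 38},{"slide": [188,22,0],"dr": [0,0,0],"jaw": 38},{"slide": [225,26,0],"dr": [0,0,0],"jaw": 38},{"slide": [252,29.5,0],"dr": [0,0,0],"jaw": 38},{"slide": [267,31,0],"dr": [0,0,0],"jaw": 38},{"slide": [272,31.7,0],"dr": [0,0,0],"jaw": 38}]}}

```text
clock: 18.5
position: [468.6, -321.8, 153.1]
ee_rot: [-0.652, 0.758, 0.001, -0.0]
contact_force: [-0.3, 0.1, -0.9]
gripper_width: 44.0
grasp_force: 61.1
```

```bash
python3 -c "
from h import *
plan(470.6,-321.4,25,-1.72)"
```

```text
slide [ -0.6  -2.2 128.1] dr [0.01 0.   0.  ] pos [ 468.6 -321.8  153.1] t 18.5 w 44.0 F [-0.3  0.1 -0.9] grip 61.1 j6 [-0.32  0.17]
```

Emit:
{"api": "step_arm", "payload": {"motion": [{"slide": [0,-1,8],"dr": [0,0,0],"jaw": 38},{"slide": [0,-1.5,24],"dr": [0,0,0],"jaw": 38},{"slide": [0,-1.5,46],"dr": [0,0,0],"jaw": 38},{"slide": [0,-1.5,68],"dr": [0,0,0],"jaw": 38},{"slide": [0,-1.5,90],"dr": [0,0,0],"jaw": 38},{"slide": [0,-1.5,106],"dr": [0,0,0],"jaw": 38},{"slide": [0,-1.5,112],"dr": [0,0,0],"jaw": 38},{"slide": [0,-1.5,112],"dr": [0,0,0],"jaw": 38}]}}

```text
clock: 19.5
position: [471.0, -321.5, 41.8]
ee_rot: [-0.653, 0.757, 0.0, -0.0]
contact_force: [-0.2, -0.8, -0.8]
gripper_width: 43.9
grasp_force: 61.1
```

```bash
python3 -c "
from h import *
a=crop('side',(394,385),50,5)
cv2.imwrite('pics/g7.png',np.clip(a*1.5,0,255).astype('uint8'))
plan(470.6,-321.4,25,-1.72)"
```

```text
slide [-0.2  0.8 17.3] dr [-0.   -0.    0.01] pos [ 471.3 -321.7   42.3] t 19.55 w 44.0 F [ 0.9  0.  -0.7] grip 61.1 j6 [-0.31  0.17]
```

View pics/g7.png

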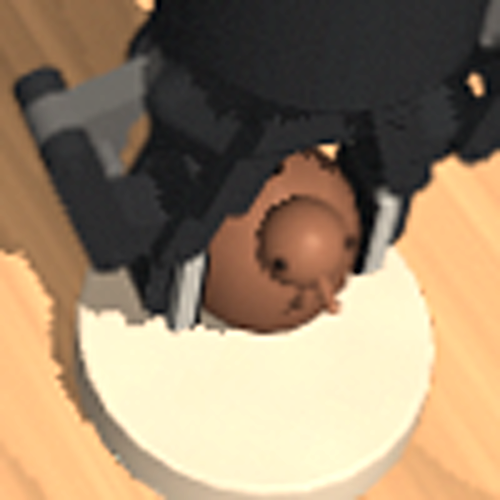

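The bird is above the disc and upright. Lowering until it lands (TCP about 25), then releasing slowly.

Emit:
{"api": "step_arm", "payload": {"motion": [{"slide": [0,0.3,4],"dr": [0,0,0],"jaw": 38},{"slide": [0,0.3,8],"dr": [0,0,0],"jaw": 38},{"slide": [0,0.3,11],"dr": [0,0,0],"jaw": 38},{"slide": [0,0.3,13.5],"dr": [0,0,0],"jaw": 38},{"slide": [0,0.3,15],"dr": [0,0,0],"jaw": 38},{"slide": [0,0.3,16],"dr": [0,0,0],"jaw": 38},{"slide": [0,0.3,16.7],"dr": [0,0,0],"jaw": 38},{"slide": [0,0.3,16.7],"dr": [0,0,0],"jaw": 38}]}}

```text
clock: 20.55
position: [470.6, -321.6, 25.3]
ee_rot: [-0.653, 0.757, -0.0, 0.0]
contact_force: [-0.3, 1.0, -0.7]
gripper_width: 43.9
grasp_force: 61.1
```

Emit:
{"api": "step_arm", "payload": {"motion": [{"slide": [0,0,0.4],"dr": [0,0,0],"jaw": 38},{"slide": [0,0,0.8],"dr": [0,0,0],"jaw": 38},{"slide": [0,0,0.8],"dr": [0,0,0],"jaw": 38},{"slide": [0,0,0.8],"dr": [0,0,0],"jaw": 47},{"slide": [0,0,0.8],"dr": [0,0,0],"jaw": 50},{"slide": [0,0,0.8],"dr": [0,0,0],"jaw": 57},{"slide": [0,0,0.8],"dr": [0,0,0],"jaw": 66},{"slide": [0,0,0.8],"dr": [0,0,0],"jaw": 75}]}}

```text
clock: 21.55
position: [470.6, -321.6, 24.5]
ee_rot: [-0.653, 0.757, -0.0, 0.0]
contact_force: [-0.5, -0.7, 0.9]
gripper_width: 75.0
grasp_force: 0.0
```

Emit:
{"api": "step_arm", "payload": {"motion": [{"slide": [0,0,0],"dr": [0,0,0],"jaw": 75},{"slide": [0,0,-4],"dr": [0,0,0],"jaw": 75},{"slide": [0,0,-14],"dr": [0,0,0],"jaw": 75},{"slide": [0,0,-34],"dr": [0,0,0],"jaw": 75},{"slide": [0,0,-60],"dr": [0,0,0],"jaw": 75},{"slide": [0,0,-84],"dr": [0,0,0],"jaw": 75},{"slide": [0,0,-98],"dr": [0,0,0],"jaw": 75},{"slide": [0,0,-100],"dr": [0,0,0],"jaw": 75}]}}

```text
clock: 22.55
position: [471.1, -321.7, 125.7]
ee_rot: [-0.653, 0.757, -0.001, 0.001]
contact_force: [0.5, 0.7, -0.5]
gripper_width: 75.0
grasp_force: 0.0
```

```bash
python3 -c "
from h import *
a=crop('side',(394,385),50,4);b=crop('side',(341,313),50,4)
cv2.imwrite('pics/g8.png',np.clip(np.hstack([a,b])*1.5,0,255).astype('uint8'))
plan(470,-167.8,80,0)"
```

```text
slide [-151.8   22.9   44.3] dr [ 0.000e+00  1.000e-02 -1.231e+01] pos [ 470.3 -321.4  124.2] t 22.65 w 74.7 F [-1.3  0.  -0.9] grip 0.0 j6 [-0.32  0.17]
```

View pics/g8.png

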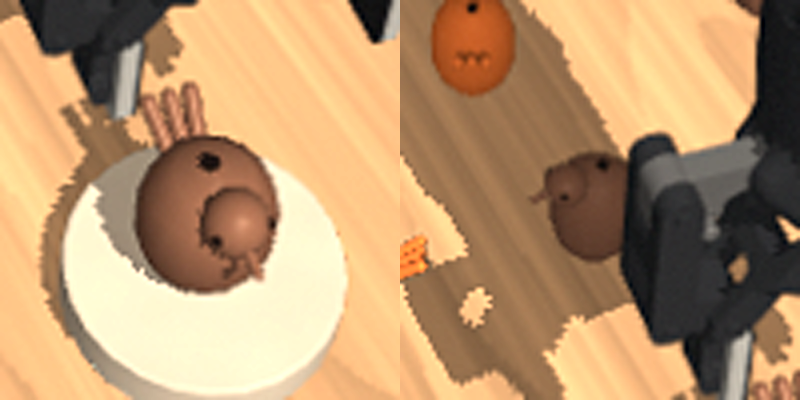

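The medium bird stands upright in the middle of its disc. Next is the small brown bird at (341,313) in the side view. The orange ones stay clear because I'll use a narrower opening.

Emit:
{"api": "step_arm", "payload": {"motion": [{"slide": [-10,1.5,0],"dr": [0,0,1.0],"jaw": 70},{"slide": [-28,4,0],"dr": [0,0,2.2],"jaw": 65},{"slide": [-50,7.5,0],"dr": [0,0,3.5],"jaw": 60},{"slide": [-75,11,0],"dr": [0,0,4.8],"jaw": 60},{"slide": [-100,15,0],"dr": [0,0,6.1],"jaw": 60},{"slide": [-125,19,0],"dr": [0,0,7.4],"jaw": 60},{"slide": [-143,21.5,0],"dr": [0,0,8.7],"jaw": 60},{"slide": [-152,23,0],"dr": [0,0,9.8],"jaw": 60}]}}

```text
clock: 23.65
position: [469.5, -166.9, 123.4]
ee_rot: [-0.025, 1.0, 0.0, -0.001]
contact_force: [-0.2, 0.6, -0.0]
gripper_width: 59.9
grasp_force: 0.0
```

```bash
python3 -c "
from h import *
plan(470,-167.8,70,-np.pi)"
```

```text
slide [-0.6 -0.9 53.4] dr [ 0.   -0.02  0.36] pos [ 469.5 -166.9  123.4] t 23.65 w 59.9 F [-0.2  0.6 -0. ] grip 0.0 j6 [-0.02 -1.51]
```

Emit:
{"api": "step_arm", "payload": {"motion": [{"slide": [-0.5,-0.9,6],"dr": [0,0,0.2],"jaw": 60},{"slide": [-0.5,-0.9,18],"dr": [0,0,0.36],"jaw": 60},{"slide": [-0.5,-0.9,32],"dr": [0,0,0.36],"jaw": 60},{"slide": [-0.5,-0.9,44],"dr": [0,0,0.36],"jaw": 60},{"slide": [-0.5,-0.9,51],"dr": [0,0,0.36],"jaw": 60},{"slide": [-0.5,-0.9,53.5],"dr": [0,0,0.36],"jaw": 60},{"slide": [-0.5,-0.9,53.5],"dr": [0,0,0.36],"jaw": 60},{"slide": [-0.5,-0.9,53.5],"dr": [0,0,0.36],"jaw": 60}]}}

```text
clock: 24.65
position: [471.2, -168.7, 71.4]
ee_rot: [-0.002, 1.0, -0.0, 0.0]
contact_force: [-0.1, 0.4, -1.0]
gripper_width: 60.0
grasp_force: 0.0
```

```bash
python3 -c "
from h import *
a=crop('side',(341,300),50,5);b=crop('top',(404,253),30,5)
cv2.imwrite('pics/g9.png',np.clip(np.hstack([a,np.vstack([b,b[:200]])])*1.5,0,255).astype('uint8'))
plan(470,-167.8,2.5,-np.pi)"
```

```text
slide [ 1.2  0.9 68.9] dr [-0.    0.01  0.03] pos [ 471.1 -168.7   71.4] t 24.75 w 59.8 F [ 0.6  0.5 -0.9] grip 0.0 j6 [-0.02 -1.55]
```

View pics/g9.png

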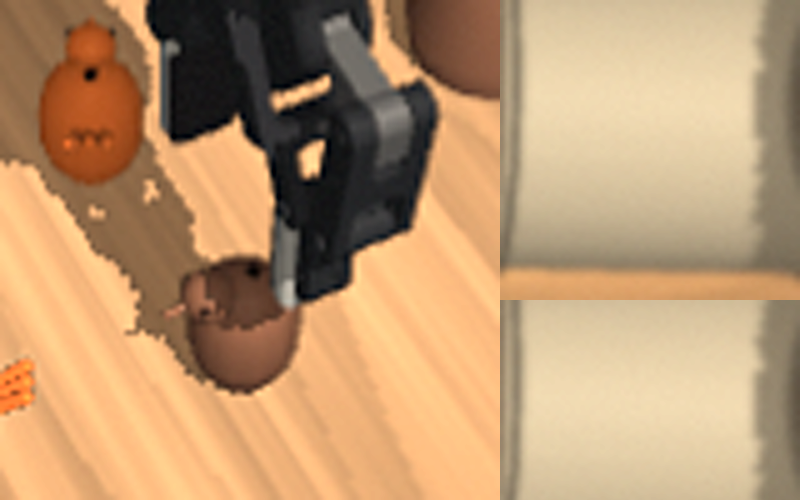

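The side crop shows the fingers above the small brown bird. The orange birds at (90,110) and (15,385) are clear of the hand. Descending.

Emit:
{"api": "step_arm", "payload": {"motion": [{"slide": [1,0.9,10],"dr": [0,0,0],"jaw": 60},{"slide": [1,0.9,24],"dr": [0,0,0],"jaw": 60},{"slide": [1,0.9,40],"dr": [0,0,0],"jaw": 60},{"slide": [1,0.9,54],"dr": [0,0,0],"jaw": 60},{"slide": [1,0.9,63],"dr": [0,0,0],"jaw": 60},{"slide": [1,0.9,67.5],"dr": [0,0,0],"jaw": 60},{"slide": [1,0.9,68.5],"dr": [0,0,0],"jaw": 60},{"slide": [1,0.9,68.5],"dr": [0,0,0],"jaw": 54}]}}

```text
clock: 25.75
position: [470.1, -167.8, 2.8]
ee_rot: [-0.002, 1.0, -0.0, 0.0]
contact_force: [0.0, -0.9, 0.1]
gripper_width: 54.3
grasp_force: 0.0
```

Emit:
{"api": "step_arm", "payload": {"motion": [{"slide": [0,0,0],"dr": [0,0,0],"jaw": 47},{"slide": [0,0,0],"dr": [0,0,0],"jaw": 42},{"slide": [0,0,0],"dr": [0,0,0],"jaw": 39},{"slide": [0,0,0],"dr": [0,0,0],"jaw": 36},{"slide": [0,0,0],"dr": [0,0,0],"jaw": 33},{"slide": [0,0,0],"dr": [0,0,0],"jaw": 29},{"slide": [0,0,0],"dr": [0,0,0],"jaw": 26},{"slide": [0,0,0],"dr": [0,0,0],"jaw": 26}]}}

```text
clock: 26.75
position: [470.0, -167.8, 2.9]
ee_rot: [-0.002, 1.0, -0.0, 0.0]
contact_force: [-1.2, 1.4, 5.6]
gripper_width: 32.1
grasp_force: 59.1
```

Emit:
{"api": "step_arm", "payload": {"motion": [{"slide": [0,0,-4],"dr": [0,0,0],"jaw": 26},{"slide": [0,0,-12],"dr": [0,0,0],"jaw": 26},{"slide": [0,0,-28],"dr": [0,0,0],"jaw": 26},{"slide": [0,0,-52],"dr": [0,0,0],"jaw": 26},{"slide": [0,0,-82],"dr": [0,0,0],"jaw": 26},{"slide": [0,0,-110],"dr": [0,0,0],"jaw": 26},{"slide": [0,0,-126],"dr": [0,0,0],"jaw": 26},{"slide": [0,0,-130],"dr": [0,0,0],"jaw": 26}]}}

```text
clock: 27.75
position: [470.3, -167.8, 133.8]
ee_rot: [-0.002, 1.0, -0.0, 0.001]
contact_force: [-0.0, 0.3, -1.4]
gripper_width: 32.1
grasp_force: 59.4
```

```bash
python3 -c "
from h import *
p=arm.read_state()['position']; c=proj('side',p)[0]; print(c)
a=crop('side',c,50,5)
cv2.imwrite('pics/g10.png',np.clip(a*1.5,0,255).astype('uint8'))
plan(453.5,167,132,-np.pi)"
```

```text
[341.72617659 262.95144537]
slide [ 15.3 334.9   1.4] dr [-0.    0.01  0.03] pos [ 470.1 -167.9  133.5] t 27.8 w 31.7 F [-0.1 -0.1 -0.7] grip 59.4 j6 [-0.02 -1.55]
```

View pics/g10.png

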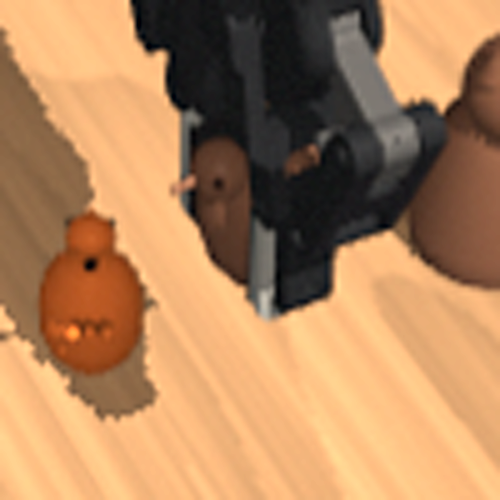

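The small bird is held upright and the orange one is undisturbed. Carrying it to the small disc.

Emit:
{"api": "step_arm", "payload": {"motion": [{"slide": [0.5,12,0],"dr": [0,0,0],"jaw": 26},{"slide": [2,45,0],"dr": [0,0,0],"jaw": 26},{"slide": [4.5,95,0],"dr": [0,0,0],"jaw": 26},{"slide": [7,150,0],"dr": [0,0,0],"jaw": 26},{"slide": [9.5,205,0],"dr": [0,0,0],"jaw": 26},{"slide": [12,260,0],"dr": [0,0,0],"jaw": 26},{"slide": [14,310,0],"dr": [0,0,0],"jaw": 26},{"slide": [15.3,335,0],"dr": [0,0,0],"jaw": 26}]}}

```text
clock: 28.8
position: [452.1, 169.7, 131.6]
ee_rot: [-0.004, 1.0, -0.0, -0.001]
contact_force: [0.3, -0.7, 0.5]
gripper_width: 31.6
grasp_force: 59.5
```

Emit:
{"api": "step_arm", "payload": {"motion": [{"slide": [0,0,5],"dr": [0,0,0],"jaw": 26},{"slide": [0,0,16],"dr": [0,0,0],"jaw": 26},{"slide": [0,0,34],"dr": [0,0,0],"jaw": 26},{"slide": [0,0,54],"dr": [0,0,0],"jaw": 26},{"slide": [0,0,72],"dr": [0,0,0],"jaw": 26},{"slide": [0,0,86],"dr": [0,0,0],"jaw": 26},{"slide": [0,0,92],"dr": [0,0,0],"jaw": 26},{"slide": [0,0,92],"dr": [0,0,0],"jaw": 26}]}}

```text
clock: 29.8
position: [453.1, 166.7, 40.2]
ee_rot: [-0.002, 1.0, -0.0, -0.0]
contact_force: [-0.1, -0.3, 0.1]
gripper_width: 31.9
grasp_force: 59.5
```

```bash
python3 -c "
from h import *
plan(453.5,167,23.5,-np.pi)"
```

```text
slide [-0.4  0.3 16.7] dr [-0.   -0.    0.03] pos [453.1 166.7  40.2] t 29.8 w 31.9 F [-0.1 -0.3  0.1] grip 59.5 j6 [ 0.69 -2.26]
```

Emit:
{"api": "step_arm", "payload": {"motion": [{"slide": [-0.4,0.3,4],"dr": [0,0,0],"jaw": 26},{"slide": [-0.4,0.3,8],"dr": [0,0,0],"jaw": 26},{"slide": [-0.4,0.3,11],"dr": [0,0,0],"jaw": 26},{"slide": [-0.4,0.3,13.5],"dr": [0,0,0],"jaw": 26},{"slide": [-0.4,0.3,15],"dr": [0,0,0],"jaw": 26},{"slide": [-0.4,0.3,16],"dr": [0,0,0],"jaw": 26},{"slide": [-0.4,0.3,16.7],"dr": [0,0,0],"jaw": 26},{"slide": [-0.4,0.3,16.7],"dr": [0,0,0],"jaw": 26}]}}

```text
clock: 30.8
position: [453.5, 167.4, 23.8]
ee_rot: [-0.002, 1.0, -0.0, 0.0]
contact_force: [-0.5, 1.0, 0.1]
gripper_width: 31.8
grasp_force: 59.5
```

Emit:
{"api": "step_arm", "payload": {"motion": [{"slide": [0,0,0.5],"dr": [0,0,0],"jaw": 26},{"slide": [0,0,0.9],"dr": [0,0,0],"jaw": 26},{"slide": [0,0,0.9],"dr": [0,0,0],"jaw": 26},{"slide": [0,0,0.9],"dr": [0,0,0],"jaw": 35},{"slide": [0,0,0.9],"dr": [0,0,0],"jaw": 38},{"slide": [0,0,0.9],"dr": [0,0,0],"jaw": 45},{"slide": [0,0,0.9],"dr": [0,0,0],"jaw": 53},{"slide": [0,0,0.9],"dr": [0,0,0],"jaw": 62}]}}

```text
clock: 31.8
position: [453.5, 167.4, 22.9]
ee_rot: [-0.002, 1.0, -0.0, 0.0]
contact_force: [-0.6, -0.6, 0.4]
gripper_width: 61.9
grasp_force: 0.0
```

Emit:
{"api": "step_arm", "payload": {"motion": [{"slide": [0,0,0],"dr": [0,0,0],"jaw": 65},{"slide": [0,0,-4],"dr": [0,0,0],"jaw": 65},{"slide": [0,0,-14],"dr": [0,0,0],"jaw": 65},{"slide": [0,0,-34],"dr": [0,0,0],"jaw": 65},{"slide": [0,0,-64],"dr": [0,0,0],"jaw": 65},{"slide": [0,0,-94],"dr": [0,0,0],"jaw": 65},{"slide": [0,0,-120],"dr": [0,0,0],"jaw": 65},{"slide": [0,0,-130],"dr": [0,0,0],"jaw": 65}]}}

```text
clock: 32.8
position: [454.2, 167.9, 155.1]
ee_rot: [-0.002, 1.0, 0.001, 0.002]
contact_force: [-0.6, 0.0, -0.7]
gripper_width: 65.0
grasp_force: 0.0
```

Emit:
{"api": "step_arm", "payload": {"motion": [{"slide": [0,-20,-10],"dr": [0,0,0],"jaw": 65},{"slide": [0,-60,-20],"dr": [0,0,0],"jaw": 65},{"slide": [0,-105,-30],"dr": [0,0,0],"jaw": 65},{"slide": [0,-145,-40],"dr": [0,0,0],"jaw": 65},{"slide": [0,-175,-50],"dr": [0,0,0],"jaw": 65},{"slide": [0,-190,-50],"dr": [0,0,0],"jaw": 65},{"slide": [0,-190,-50],"dr": [0,0,0],"jaw": 65},{"slide": [0,-190,-50],"dr": [0,0,0],"jaw": 65}]}}

```text
clock: 33.8
position: [454.0, -22.3, 202.3]
ee_rot: [-0.002, 1.0, -0.0, -0.001]
contact_force: [0.0, 0.3, 0.5]
gripper_width: 64.7
grasp_force: 0.0
```

```bash
python3 -c "
from h import *
a=optics.get_image('side')
cv2.imwrite('pics/end.png',cv2.resize(np.clip(a[70:470,150:550]*1.4,0,255).astype('uint8'),(600,600)))
print([proj('side',[p])[0].round() for p in((612.9,102,20),(470.6,-321.4,20),(453.5,167,20))])
plan(453.5,167,23.5,-np.pi)"
```

```text
[array([340., 187.]), array([394., 399.]), array([249., 191.])]
slide [ -0.5 189.1 178.9] dr [-0.   -0.01  0.04] pos [454.1 -22.1 202.4] t 33.85 w 65.0 F [ 0.8  0.2 -0.7] grip 0.0 j6 [ 0.31 -1.88]
```

View pics/end.png

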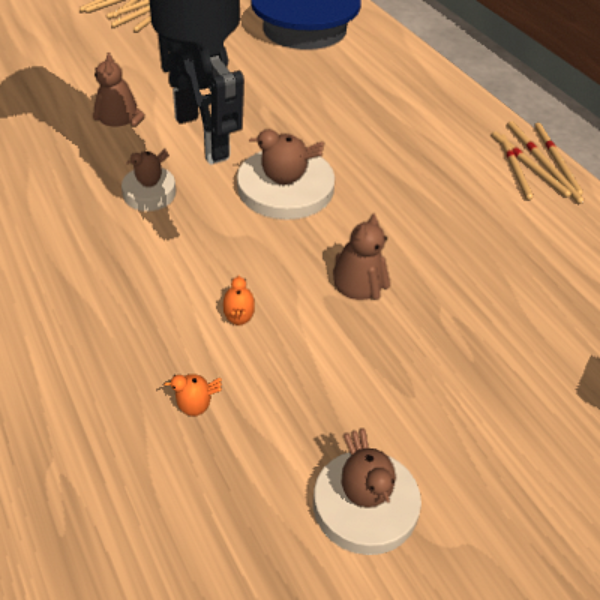

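The final view shows all three birds upright and centred on the discs of their size: large (285,165), medium (368,485) and small (148,172). Both cats and both orange birds are where they were, and the arm is clear.

```bash
python3 -c "
from bench import arm
print(arm.job_done())"
```

```text
the job is handed in; nothing more can be done
None
```

I handed the job in at about 34 s: the large, medium and small birds were set down in that order and stood upright in the middle of their own discs in the final picture, with both cats and both orange birds left where they stood.

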